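# Set the iris of an eye-curing lamp and start it

## Task

Gently push the yellow post of the lamp's iris lever round until the white pointer points at the red dot on the rim (not the blue one), and leave it there. Then press the green start button down and let go. Push with the fingertips only: grip and lift nothing, and leave the artificial eye on the lamp, the jar, the eye tray and the screwdriver where they are.

Things in the scene. Friction and masses are not known exactly. Their poses are not given: they have to be found in the camera images.
- pivot (a point): centre of the lamp's round grey housing, on the vertical axis of the iris ring, at the height of the housing's flat top (45 mm above the bench). The housing is 236 mm in diameter (244 mm at its foot) and fixed to the bench. Around the axis, on top: a fixed amber window, radius 24 mm, top 58 mm above the bench; the aluminium iris ring, radius 52 mm, top 55 mm above the bench; white tick lines at radius 93 to 111 mm. Its x axis is the lever's direction at joint value 0; z is up
- lever (a joint): angle of the iris ring and its lever about the vertical axis at pivot, rad, 0 along the x axis of pivot, growing anticlockwise seen from above; stops at -2.0 and 2.0. It stays where it is left; turning it takes about 2.5 N at the post. It is a delicate mechanism: more than 20 N on the lever damages it
- post_top (a point): centre of the top of the lever's upright round yellow post, 98 mm above the bench; the post is 12 mm in diameter, stands 41 mm above the lever arm and 75 mm from the axis. The aluminium arm under it is 12 mm wide, its top 57 mm above the bench, reaching 86 mm from the axis
- pointer_tip (a point): outer end of the lever's white pointer, 91 mm from the axis, 53 mm above the bench; its x axis points outward along the lever, z up
- red_mark: red dot, 16 mm in diameter and 3 mm high, fixed on the housing's top near the rim, 102 to 106 mm from the axis: the setting wanted, near one of the two ends of the lever's travel. Origin at the centre of its underside
- blue_mark: blue dot of the same size, near the other end of the lever's travel: not wanted
- start_top (a point): centre of the top of the green start button, 36 mm in diameter, 18 mm above the bench, in a round white housing 52 mm in diameter and 12 mm high, fixed to the bench on one side of the lamp (left or right)
- start (a joint): travel of the start button, m, 0 up to 0.006 fully down; a spring (about 5 N when fully down) brings it up again. It counts as pressed beyond 0.004
- eye: artificial eye, white, 31 mm in diameter and 25 mm high, loose on the lamp's amber window, its top 83 mm above the bench. Origin at the centre of its underside
- jar: small pale jar with a white cap, 52 mm in diameter, 70 mm high, loose on the bench on the other side of the lamp from the button. Origin at the centre of its underside
- eye_tray: reddish open tray 90 x 75 x 26 mm with four eyes, loose on the bench ahead to the right, beyond the lamp. Origin at the centre of its underside
- screwdriver: screwdriver with a blue handle, about 200 mm long, lying loose on the bench ahead to the left, beyond the lamp
Not all that is in view belongs to the job. Of the things like the part that bears start_top, leave any that is black or turquoise; of the rest the smaller one is meant.

How it is judged:
By the outcome, as a careful person would: the job done as asked, in the order asked, and still so for the second after the job is handed in, with the robot touching nothing.
It also fails if it takes over 53 s, if anything falls off the work surface, if the arm or the gripper's body presses on something with over 40 N, if the wrist force passes 120 N, or if a joint passes its speed limit or range.

## Robot

A 7-joint arm with a two-finger parallel gripper is mounted at the origin on the work surface. World frame = base frame: x ahead of the robot, y to its left, z up, the work surface at z = 0. Lengths are in m, angles in rad, forces in N, time in s.
With the tool pointing down it reaches from about 0.425 to 1.025 m from the base axis. Payload 3.6 kg.
Tool frame: the origin (TCP) lies midway between the tips of the shut fingers; the grasp point (between the pads) lies 19 mm behind it; z points along the fingers, y is the line along which they close (so a half turn about z gives the same grasp; the last joint's range is limited). The gripper opens to 85 mm and grips with 20 to 120 N. Pads are 22 mm wide; open, the fingers measure 114 mm over their backs; the gripper's body (76 mm by 85 mm) begins 54 mm behind the grasp point. The pads swing forward as they close: fully open they stand 13 mm farther back than shut.
Start: joints at [-1.258, 0.591, 0.048, 1.609, -0.033, 0.943, -0.034], TCP at [0.287, 0.666, 0.231] pointing down, gripper open.
Joint ranges: [-2.69, 2.69], [-0.47, 2.24], [-1.27, 1.36], [0.19, 2.51], [-1.53, 4.68], [0.08, 2.07], [-3.09, 3.09]. Speed limits (rad/s): [2.57, 2.57, 3.14, 3.14, 3.14, 3.14, 3.14].

## Interface

Orientations are given as a unit quaternion [w, x, y, z].
In Python, from bench import ctrl, cams gives the robot as it stands. The module is installed in compiled form; this text tells all that it offers.
- The arm moves only by the tool arm_command, never from a script. Its argument "deltas" is a list of rows, each an object with "dp": the shift along the tool's x, y, z in units of 50 cm (1.0 is 50 cm), a list of three; "twist": the turn, a rotation vector about the tool's x, y, z in units of pi/4 rad (1.0 is pi/4 rad), a list of three; "jaw": the closure, from 0 (fully open) to 1 (shut). In form: [{"dp": [tx, ty, tz], "twist": [wx, wy, wz], "jaw": jaw}, ...]. A call has 1 to 8 rows; each row shifts and turns the commanded pose from where the row before left it, along the tool's axes as they then stand; what a row does not reach is not made up. A row lasts 1/10 s, in which the tool goes at most 50 mm and 8.59 degrees, less where a joint would pass 70% of its speed; a pose out of reach is approached as far as the arm can. A call with a number of a shift or a turn outside -1 to 1 is refused whole. A call with a gripper value outside its range is refused whole. The fingers move at their own pace and stop on an object; the grip force is fixed at half the most. Time passes only in rows, so rows that do not move let the fingers close. It gives the time, the measured TCP pose, the force, the opening and the grip force at its end, in the units of the state.
- ctrl.get_obs(): the state, without advancing time (a new reading comes with each control period).
- cams.camera(name): name is "scene" or "top" or "wrist"; returns a dict with "pixels" (384x512x3 uint8, blue, green, red), "depth" (384x512 float32, m along the optical axis (not along the pixel's ray), 0 where there is no reading), "fov_y" (degrees; the focal length in pixels is half the picture's height over the tangent of half this angle, whatever the lens; pixels are square), "cx", "cy" (the principal point, pixels), "cam_to_world" (4x4, takes a point from camera to world coordinates). Camera axes: x right, y down, z forward; pixel columns grow to the right and rows downward; lengths in m; the calibration is good to about 2 mm. A picture is of the moment at which its call begins.
- ctrl.sign_off(): hands the job in; it is judged then, once.
The state is a dict: "t": time; "joint_positions": joint angles; "joint_vel": joint speeds; "effort": joint torques, N m; "ee_pos": TCP position; "eef_rot": TCP orientation; "force": force on the tool from outside, world axes, zero at the start; "ft_torque": the same for the moment, N m; "grip_width": opening from 0.0 (shut) to 1.0 (fully open); "gripper_force": force on a finger pad.
Only numpy, scipy, OpenCV 4.12 (cv2) and the standard library are available. Lean on these libraries where they do the work, as an engineer would, in place of code of your own. Each camera call takes 0.05 s, during which the arm holds its last target. There are 200 camera calls.

## Working session

There is one attempt and no reset: what is moved stays moved. The work goes in short steps, Python scripts to look and compute and a tool call to move; the robot and the scene stay as the last step left them, time stands still between calls to the robot, and variables do not carry over. Pictures are saved under pics/ and viewed, at most 10 in all, crops included, and the job is handed in when it is done.

Besides the shell and the picture viewer there is one more tool, called as name([rows], argument=value, ...), one row to a line, values as JSON. arm_command: Moves the arm, as the interface text tells. Shifts and turns lie within -1 to 1; 1 stands for 50 cm of shift or pi/4 rad of turn. Its arguments: {"type":"object","properties":{"deltas":{"type":"array","items":{"type":"object","properties":{"dp":{"type":"array","items":{"type":"number"}},"twist":{"type":"array","items":{"type":"number"}},"jaw":{"type":"number"}}}}},"required":["deltas"]}

```bash
mkdir -p pics
cat > h.py <<'E'
import numpy as np, cv2
from bench import ctrl, cams
def cap(n):
    c=cams.camera(n); c['f']=c['pixels'].shape[0]/2/np.tan(np.radians(c['fov_y'])/2); return c
def ray(c,u,v,z):
    T=np.array(c['cam_to_world']); d=T[:3,:3]@np.array([(u-c['cx'])/c['f'],(v-c['cy'])/c['f'],1]); o=T[:3,3]
    return o+d*(z-o[2])/d[2]
def dep(c,u,v):
    T=np.array(c['cam_to_world']); z=c['depth'][int(v),int(u)]
    return (T@np.array([(u-c['cx'])/c['f']*z,(v-c['cy'])/c['f']*z,z,1]))[:3]
def save(c,n): np.savez('pics/'+n+'.npz',**{k:np.array(v) for k,v in c.items()}); cv2.imwrite('pics/'+n+'.png',c['pixels'])
def load(n): return dict(np.load('pics/'+n+'.npz'))
E
python3 - <<'E'
from h import *
for n in ['top','scene']: save(cap(n),n+'0')
a=load('top0');b=load('scene0')
o=ctrl.get_obs();print(o)
print(np.array(a['cam_to_world']).round(3),a['f'],np.array(b['cam_to_world']).round(3))
E
```

```text
{'t': 0.1, 'joint_positions': array([-1.25750024,  0.5920545 ,  0.04829884,  1.60971168, -0.0332768 ,
        0.94271633, -0.03370204]), 'joint_vel': array([-0.000772  , -0.00285881,  0.00099655, -0.00082623,  0.00039389,
       -0.0003418 , -0.00084282]), 'effort': array([ 4.23430698e-03, -5.50004482e+01,  1.55301489e+00, -1.98825592e+01,
        9.71930916e-03,  3.81542923e-03, -1.69275058e-06]), 'ee_pos': array([0.28655248, 0.66513802, 0.23022895]), 'eef_rot': array([-1.44858554e-04,  2.01951378e-01,  9.79394993e-01, -1.03272861e-03]), 'force': array([-0.17130862,  0.24906969,  0.56681985]), 'ft_torque': array([ 0.01328941,  0.01767896, -0.01716276]), 'gripper_force': 0.0, 'grip_width': 1.0013495366276188}
[[-0.003 -0.996  0.092  0.443]
 [-1.     0.    -0.03   0.042]
 [ 0.03  -0.092 -0.995  1.044]
 [ 0.     0.     0.     1.   ]] 408.4800730779709 [[-0.27   0.738 -0.618  1.113]
 [ 0.963  0.203 -0.179  0.191]
 [-0.007 -0.643 -0.765  0.798]
 [ 0.     0.     0.     1.   ]]
```

View pics/top0.png

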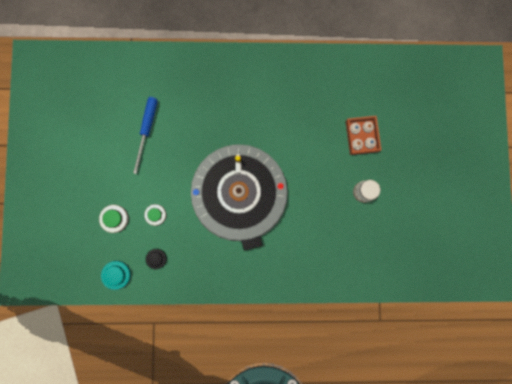

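View pics/scene0.png

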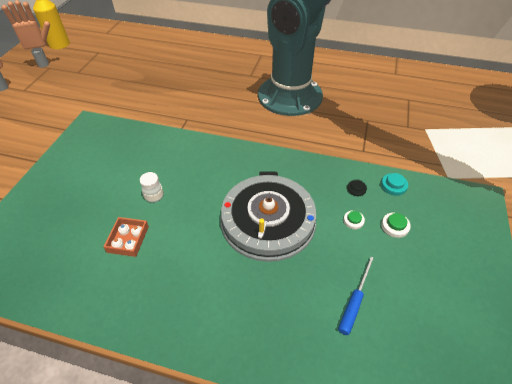

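The top view shows the lamp at about (239,192), the yellow post at (238,158), the red dot at (280,186) and the blue dot at (196,192). Candidates for the start button are:
- the larger green one at (113,218)
- the smaller green one at (155,215)
- black at (156,259)
- turquoise at (115,275)

The smaller green button at (155,215) is the one meant.

```bash
cat > m.py <<'E'
from h import *
def blobs(c,lo,hi,roi,amin=8):
    hsv=cv2.cvtColor(c['pixels'],cv2.COLOR_BGR2HSV); m=cv2.inRange(hsv,lo,hi)
    k=np.zeros_like(m); x0,y0,x1,y1=roi; k[y0:y1,x0:x1]=m[y0:y1,x0:x1]
    n,_,st,ce=cv2.connectedComponentsWithStats(k)
    return [(ce[i].round(1),int(st[i,4])) for i in range(1,n) if st[i,4]>=amin]
COL=dict(red=((0,150,120),(6,255,255)),yel=((20,130,130),(32,255,255)),blue=((105,130,100),(120,255,255)),grn=((55,150,130),(75,255,255)))
E
python3 - <<'E'
from m import *
for n,R in (('top0',dict(lamp=(185,140,292,245),btn=(95,195,175,235))),('scene0',dict(lamp=(218,170,320,260),btn=(335,200,415,240)))):
    c=load(n)
    for col,z,r in (('red',.0465,'lamp'),('blue',.0465,'lamp'),('yel',.098,'lamp'),('grn',.018,'btn')):
        for ce,a in blobs(c,*COL[col],R[r]): print(n,col,ce,a,ray(c,*ce,z).round(4),'depth',dep(c,*ce).round(4))
# housing circle in top view: grey against green
c=load('top0'); hsv=cv2.cvtColor(c['pixels'],cv2.COLOR_BGR2HSV)
m=cv2.bitwise_not(cv2.inRange(hsv,(55,90,0),(90,255,255))); k=np.zeros_like(m);k[140:245,185:292]=m[140:245,185:292]
k=cv2.morphologyEx(k,cv2.MORPH_OPEN,np.ones((25,25)))
cn=max(cv2.findContours(k,0,1)[0],key=cv2.contourArea);e=cv2.fitEllipse(cn);print(e,ray(c,*e[0],.045))
for n,b in (('top0',(60,130,300,290)),('scene0',(215,165,420,265))):
    p=load(n)['pixels'][b[1]:b[3],b[0]:b[2]]; cv2.imwrite(f'pics/c_{n}.png',cv2.resize(p,None,fx=3.3 if n=='top0' else 3.8,fy=3.3 if n=='top0' else 3.8,interpolation=2))
E
```

```text
top0 red [280.1 185.9] 22 [ 0.5521 -0.0412  0.0465] depth [ 0.5517 -0.0409  0.0498]
top0 blue [195.5 191.5] 16 [0.5383 0.1659 0.0465] depth [0.5384 0.1661 0.0449]
top0 yel [237.3 157.8] 24 [0.6126 0.0629 0.098 ] depth [0.613  0.063  0.0954]
top0 grn [106.5 220.9] 14 [0.4678 0.3883 0.018 ] depth [0.4675 0.3843 0.0298]
scene0 red [227.4 204.2] 23 [ 0.5503 -0.0405  0.0465] depth [ 0.5514 -0.0401  0.048 ]
scene0 blue [310.1 217.5] 23 [0.5364 0.1661 0.0465] depth [0.5374 0.1661 0.0477]
scene0 yel [261.  224.8] 65 [0.625 0.066 0.098] depth [0.6188 0.0644 0.089 ]
scene0 grn [354.7 216.6] 112 [0.4819 0.273  0.018 ] depth [0.4839 0.2727 0.0204]
scene0 grn [397.6 220.6] 211 [0.4661 0.3774 0.018 ] depth [0.4762 0.3745 0.0302]
((238.67474365234375, 192.58493041992188), (96.56494140625, 97.72123718261719), 149.86703491210938) [0.53571376 0.06060115 0.045     ]
```

View pics/c_top0.png

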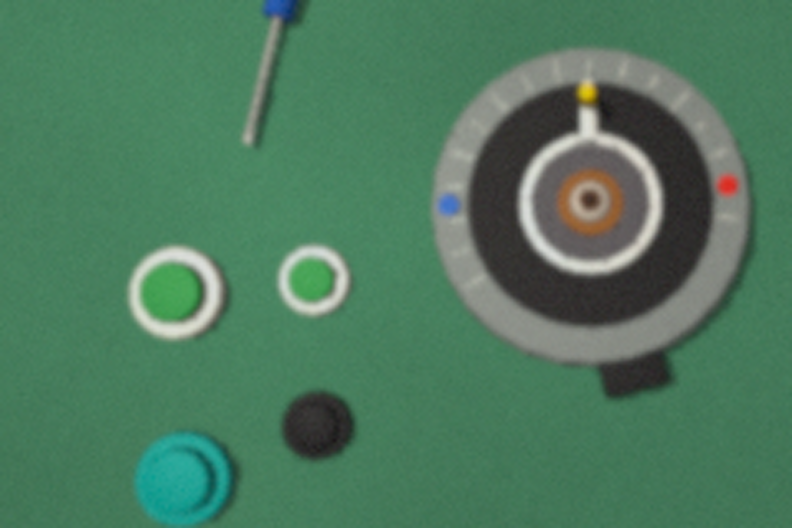

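The crop shows the smaller white-rimmed green button at full-image pixel (155,215), clear of the larger one. The red dot is on the lamp's right, so the post must go clockwise about 82°. The pivot is at about (0.537, 0.062).

First move: turn the tool and shut the fingers.

arm_command([
  {"dp": [0, 0, 0], "twist": [0, 0, 0.185], "jaw": 1},
  {"dp": [0, 0, 0], "twist": [0, 0, 0.185], "jaw": 1},
  {"dp": [0, 0, 0], "twist": [0, 0, 0.185], "jaw": 1},
  {"dp": [0, 0, 0], "twist": [0, 0, 0.185], "jaw": 1},
  {"dp": [0, 0, 0], "twist": [0, 0, 0.185], "jaw": 1},
  {"dp": [0, 0, 0], "twist": [0, 0, 0.185], "jaw": 1},
  {"dp": [0, 0, 0], "twist": [0, 0, 0.185], "jaw": 1},
  {"dp": [0, 0, 0], "twist": [0, 0, 0.185], "jaw": 1},
])

```text
t: 0.9
ee_pos: [0.2865, 0.6655, 0.2306]
eef_rot: [0.0, 0.709, 0.706, -0.001]
force: [-0.4, 0.4, -0.8]
grip_width: -0.001
gripper_force: 0.0
```

arm_command([
  {"dp": [-0.07, 0.04, 0], "twist": [0, 0, 0], "jaw": 1},
  {"dp": [-0.07, 0.04, 0], "twist": [0, 0, 0], "jaw": 1},
  {"dp": [-0.07, 0.04, 0], "twist": [0, 0, 0], "jaw": 1},
  {"dp": [-0.07, 0.04, 0], "twist": [0, 0, 0], "jaw": 1},
  {"dp": [-0.07, 0.04, 0], "twist": [0, 0, 0], "jaw": 1},
  {"dp": [-0.07, 0.04, 0], "twist": [0, 0, 0], "jaw": 1},
  {"dp": [-0.07, 0.04, 0], "twist": [0, 0, 0], "jaw": 1},
  {"dp": [-0.07, 0.04, 0], "twist": [0, 0, 0], "jaw": 1},
])

```text
t: 1.7
ee_pos: [0.4476, 0.3845, 0.231]
eef_rot: [-0.0, 0.706, 0.708, -0.0]
force: [0.8, 0.5, 0.9]
grip_width: -0.003
gripper_force: 0.0
```

arm_command([
  {"dp": [-0.07, 0.04, 0], "twist": [0, 0, 0], "jaw": 1},
  {"dp": [-0.07, 0.04, 0], "twist": [0, 0, 0], "jaw": 1},
  {"dp": [-0.07, 0.04, 0], "twist": [0, 0, 0], "jaw": 1},
  {"dp": [-0.07, 0.04, 0], "twist": [0, 0, 0], "jaw": 1},
  {"dp": [-0.07, 0.04, 0], "twist": [0, 0, 0], "jaw": 1},
  {"dp": [-0.07, 0.04, 0], "twist": [0, 0, 0], "jaw": 1},
  {"dp": [-0.07, 0.04, 0], "twist": [0, 0, 0], "jaw": 1},
  {"dp": [0, 0, 0], "twist": [0, 0, 0], "jaw": 1},
])

```text
t: 2.5
ee_pos: [0.5905, 0.1333, 0.2317]
eef_rot: [0.003, 0.71, 0.704, -0.001]
force: [0.5, 0.6, 0.1]
grip_width: -0.0
gripper_force: 0.0
```

arm_command([
  {"dp": [-0.046, 0.043, 0], "twist": [0, 0, 0], "jaw": 1},
  {"dp": [0, 0, 0.06], "twist": [0, 0, 0], "jaw": 1},
  {"dp": [0, 0, 0.06], "twist": [0, 0, 0], "jaw": 1},
  {"dp": [0, 0, 0.06], "twist": [0, 0, 0], "jaw": 1},
  {"dp": [0, 0, 0.06], "twist": [0, 0, 0], "jaw": 1},
  {"dp": [0, 0, 0.05], "twist": [0, 0, 0], "jaw": 1},
  {"dp": [0, 0, 0.028], "twist": [0, 0, 0], "jaw": 1},
  {"dp": [0, 0, 0], "twist": [0, 0, 0], "jaw": 1},
])

```text
t: 3.3
ee_pos: [0.6075, 0.1187, 0.0703]
eef_rot: [-0.001, 0.706, 0.708, -0.002]
force: [-0.4, 0.3, 0.8]
grip_width: 0.003
gripper_force: 0.0
```

Run:
```python
from m import *
c=cap('scene'); save(c,'scene1'); w=cap('wrist'); save(w,'wrist1')
cv2.imwrite('pics/v1.png',np.hstack([cv2.resize(c['pixels'][140:280,190:350],None,fx=2.5,fy=2.5),cv2.resize(w['pixels'],(400,350))]))
print(blobs(w,*COL['yel'],(0,0,512,384)))
```

```text
[(array([257.6, 319. ]), 164)]
```

View pics/v1.png

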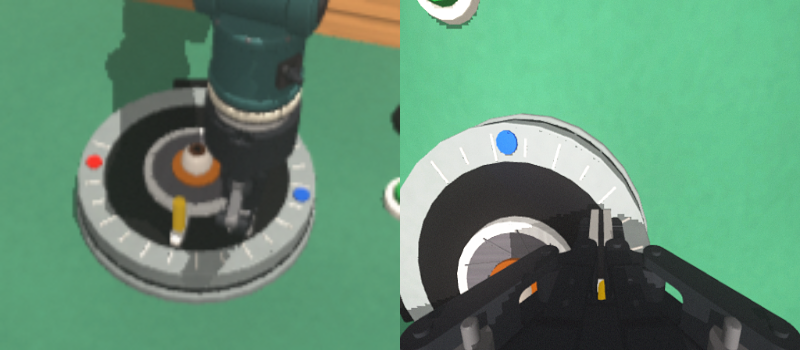

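The scene crop shows the finger on the blue side of the post at crop (235,215), about 30 mm clear of it at (179,215) and above the arm. Next I close in, then push along the arc.

arm_command([
  {"dp": [-0.02, 0.009, 0], "twist": [0, 0, 0], "jaw": 1},
  {"dp": [-0.02, 0, 0], "twist": [0, 0, 0], "jaw": 1},
  {"dp": [-0.012, 0, 0], "twist": [0, 0, 0], "jaw": 1},
  {"dp": [-0.008, 0, 0], "twist": [0, 0, 0], "jaw": 1},
  {"dp": [-0.006, 0, 0], "twist": [0, 0, 0], "jaw": 1},
  {"dp": [-0.004, 0, 0], "twist": [0, 0, 0], "jaw": 1},
])

```text
t: 4.0
ee_pos: [0.6138, 0.0831, 0.0724]
eef_rot: [-0.0, 0.707, 0.708, 0.0]
force: [-0.5, 0.0, 1.6]
grip_width: -0.002
gripper_force: 0.0
```

arm_command([
  {"dp": [-0.006, 0, 0], "twist": [0, 0, 0], "jaw": 1},
  {"dp": [-0.008, 0.0016, 0], "twist": [0, 0, 0.067], "jaw": 1},
  {"dp": [-0.008, 0.0016, 0], "twist": [0, 0, 0.067], "jaw": 1},
  {"dp": [-0.008, 0.0016, 0], "twist": [0, 0, 0.067], "jaw": 1},
  {"dp": [-0.008, 0.0016, 0], "twist": [0, 0, 0.067], "jaw": 1},
  {"dp": [-0.008, 0.0016, 0], "twist": [0, 0, 0.067], "jaw": 1},
  {"dp": [-0.008, 0.0016, 0], "twist": [0, 0, 0.067], "jaw": 1},
  {"dp": [-0.008, 0.0016, 0], "twist": [0, 0, 0.067], "jaw": 1},
])

```text
t: 4.8
ee_pos: [0.6164, 0.054, 0.0723]
eef_rot: [-0.0, 0.824, 0.566, 0.002]
force: [2.2, 2.3, -1.6]
grip_width: -0.004
gripper_force: 1.5
```

```bash
cat > st.py <<'E'
from m import *
from scipy.spatial.transform import Rotation as R
o=ctrl.get_obs(); q=o['eef_rot']; X=R.from_quat(np.r_[q[1:],q[0]]).as_matrix()
d=o['ee_pos']-[.537,.062,0]; d[2]=0
a=np.arctan2(X[1,0],X[0,0])
print('face theta deg',np.degrees(a)-90,'tang',d@X[:,0]*1e3,'rad',d@X[:,1]*1e3,'z',o['ee_pos'][2],'F',o['force'].round(1))
c=cap('scene')
for k,z in (('yel',.09),('red',.0465)):
    for ce,n in blobs(c,*COL[k],(215,165,320,265)):
        p=ray(c,*ce,z)-[.537,.062,0]; print(k,ce,n,np.degrees(np.arctan2(p[1],p[0])).round(1),(np.hypot(p[0],p[1])*1e3).round(1))
E
python3 st.py
```

```text
face theta deg -21.02822123747866 tang 21.005809646828723 rad 77.00871551193146 z 0.07233371064779046 F [ 2.2  2.3 -1.6]
red [227.4 204.2] 23 -82.6 103.4
```

arm_command([
  {"dp": [-0.009, 0.001, 0], "twist": [0, 0, 0.067], "jaw": 1},
  {"dp": [-0.009, 0.001, 0], "twist": [0, 0, 0.067], "jaw": 1},
  {"dp": [-0.009, 0.0014, 0], "twist": [0, 0, 0.067], "jaw": 1},
  {"dp": [-0.0085, 0.0014, 0], "twist": [0, 0, 0.067], "jaw": 1},
  {"dp": [-0.0085, 0.0014, 0], "twist": [0, 0, 0.067], "jaw": 1},
  {"dp": [-0.008, 0.0014, 0], "twist": [0, 0, 0.067], "jaw": 1},
  {"dp": [-0.008, 0.0014, 0], "twist": [0, 0, 0.067], "jaw": 1},
  {"dp": [-0.008, 0.0014, 0], "twist": [0, 0, 0.067], "jaw": 1},
])

```text
t: 5.65
ee_pos: [0.6046, 0.0208, 0.0729]
eef_rot: [0.001, 0.924, 0.382, 0.002]
force: [3.1, 0.6, -0.4]
grip_width: 0.001
gripper_force: 1.5
```

```bash
python3 st.py
```

```text
face theta deg -45.142971015172435 tang 18.857518516338803 rad 76.83963830824693 z 0.07286281442974835 F [ 3.1  0.6 -0.4]
```

arm_command([
  {"dp": [-0.008, 0.0012, 0], "twist": [0, 0, 0.067], "jaw": 1},
  {"dp": [-0.008, 0.0012, 0], "twist": [0, 0, 0.067], "jaw": 1},
  {"dp": [-0.008, 0.0012, 0], "twist": [0, 0, 0.067], "jaw": 1},
  {"dp": [-0.008, 0.0012, 0], "twist": [0, 0, 0.067], "jaw": 1},
  {"dp": [-0.008, 0.0012, 0], "twist": [0, 0, 0.067], "jaw": 1},
  {"dp": [-0.008, 0.0012, 0], "twist": [0, 0, 0.067], "jaw": 1},
  {"dp": [-0.008, 0.0012, 0], "twist": [0, 0, 0.067], "jaw": 1},
  {"dp": [0, 0, 0], "twist": [0, 0, 0], "jaw": 1},
])

```text
t: 6.5
ee_pos: [0.5831, -0.0, 0.0729]
eef_rot: [0.001, 0.978, 0.206, 0.001]
force: [1.9, 0.1, 1.3]
grip_width: -0.004
gripper_force: 1.1
```

```bash
cat >> st.py <<'E'
import sys
t=cap('top'); w=cap('wrist'); save(t,'top_'+sys.argv[1]); save(c,'scene_'+sys.argv[1]); save(w,'wrist_'+sys.argv[1])
r=lambda p:cv2.resize(p,(400,300),interpolation=2)
cv2.imwrite('pics/v_%s.png'%sys.argv[1],np.vstack([np.hstack([r(c['pixels'][165:261,205:333]),r(t['pixels'][150:240,190:310])]),np.hstack([r(w['pixels']),r(w['pixels'][190:382,100:356])])]))
E
python3 st.py a
```

```text
face theta deg -66.18867471424193 tang 17.11748793222599 rad 75.3447816010696 z 0.07288717177416214 F [1.9 0.1 1.3]
red [227.4 205.1] 13 -81.1 102.9
```

View pics/v_a.png

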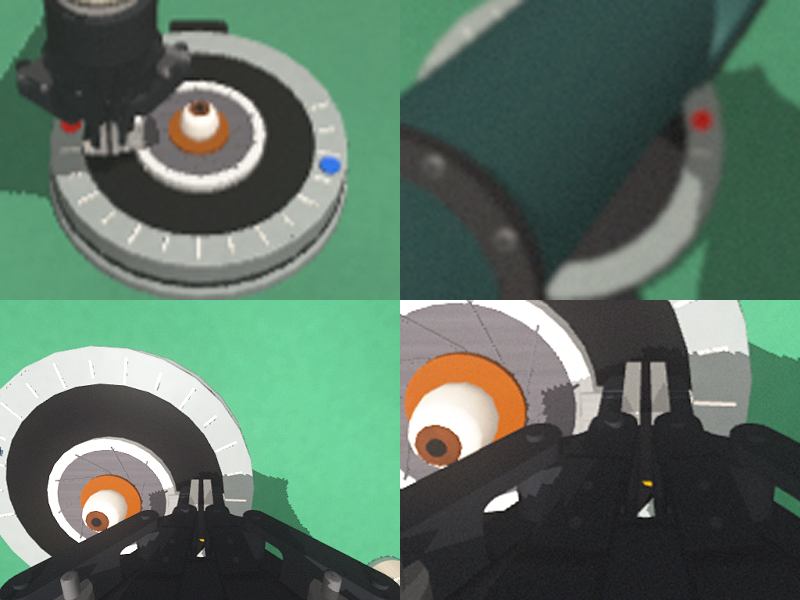

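The finger is still behind the post (yellow seen at lower-right crop (647,484)), the eye is undisturbed, and the lever is at about -66°. I'll push on to about -79°, then back off and look.

arm_command([
  {"dp": [-0.008, 0.0014, 0], "twist": [0, 0, 0.067], "jaw": 1},
  {"dp": [-0.008, 0.0014, 0], "twist": [0, 0, 0.067], "jaw": 1},
  {"dp": [-0.008, 0.0014, 0], "twist": [0, 0, 0.067], "jaw": 1},
  {"dp": [-0.008, 0.0014, 0], "twist": [0, 0, 0.067], "jaw": 1},
  {"dp": [0, 0, 0], "twist": [0, 0, 0], "jaw": 1},
])

```text
t: 7.15
ee_pos: [0.5674, -0.0075, 0.0724]
eef_rot: [0.0, 0.995, 0.102, -0.0]
force: [1.5, -1.1, 0.8]
grip_width: -0.003
gripper_force: 0.9
```

```bash
python3 st.py b
```

```text
face theta deg -78.26123358142236 tang 15.638791135932074 rad 74.22139153568021 z 0.0723882452865136 F [ 1.5 -1.1  0.8]
red [227.4 204.2] 23 -82.6 103.4
```

arm_command([
  {"dp": [0.03, 0, 0], "twist": [0, 0, 0], "jaw": 1},
  {"dp": [0.09, 0, 0], "twist": [0, 0, 0], "jaw": 1},
  {"dp": [0.05, 0.09, 0], "twist": [0, 0, 0], "jaw": 1},
  {"dp": [0.05, 0.09, 0], "twist": [0, 0, 0], "jaw": 1},
  {"dp": [0, 0, 0], "twist": [0, 0, 0], "jaw": 1},
])

```text
t: 7.8
ee_pos: [0.6946, -0.0787, 0.0731]
eef_rot: [0.004, 0.995, 0.1, 0.002]
force: [-0.6, -0.4, -0.3]
grip_width: 0.003
gripper_force: 0.0
```

```bash
python3 st.py c
python3 - <<'E'
from m import *
t=load('top_c')
for k,z in (('yel',.096),('red',.0465)):
    for ce,n in blobs(t,*COL[k],(185,140,292,245)):
        p=ray(t,*ce,z)-[.5375,.062,0]; print(k,ce,n,np.degrees(np.arctan2(p[1],p[0])).round(1),(np.hypot(p[0],p[1])*1e3).round(1))
E
```

```text
face theta deg -78.56246771496234 tang 126.58972051344224 rad 169.11736703171064 z 0.07313301897285587 F [-0.6 -0.4 -0.3]
yel [237.3 198.1] 56 -73.2 75.4
red [227.4 204.2] 23 -82.6 103.4
yel [269.7 183.1] 29 -78.1 76.4
red [280.1 185.7] 20 -81.7 104.3
```

View pics/v_c.png

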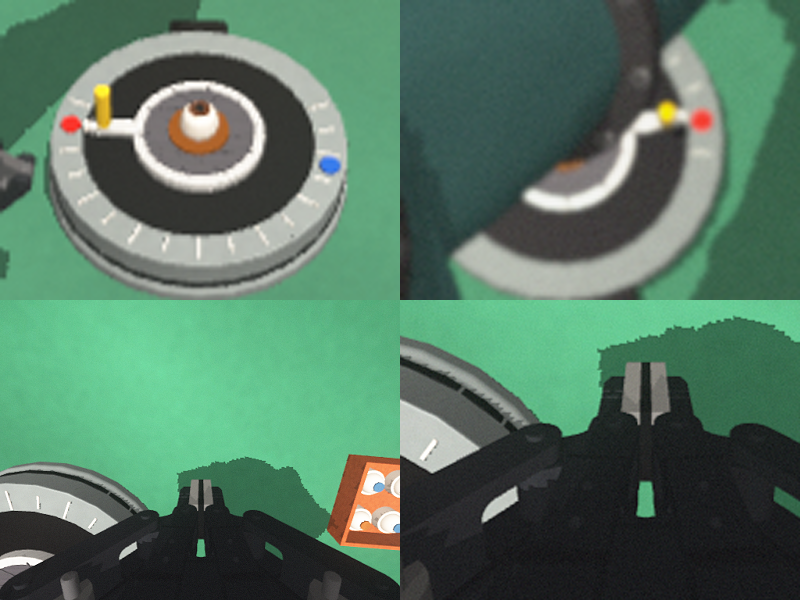

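```bash
cat > wa.py <<'E'
from m import *
import sys
for nm in sys.argv[1:]:
  c=load(nm)
  hsv=cv2.cvtColor(c['pixels'],cv2.COLOR_BGR2HSV); m=cv2.inRange(hsv,(0,0,185 if 'top' in nm else 190),(179,60,255))
  # pivot from both-end-independent estimate; angle ref: red via same view
  for z,r0,r1 in ((.057,58,68),(.053,86,92)):
    A=[]
    for v,u in zip(*np.nonzero(m)):
      p=ray(c,u,v,z)-[.537,.062,0]; r=np.hypot(p[0],p[1])*1e3; a=np.degrees(np.arctan2(p[1],p[0]))
      if r0<r<r1 and -100<a<-60: A.append(a)
    print(nm,r0,len(A),np.round([np.mean(A),np.min(A),np.max(A)],1) if A else None)
E
python3 wa.py scene_c top_c
```

```text
scene_c 58 20 [-77.8 -84.2 -71.9]
scene_c 86 7 [-79.4 -82.8 -76.8]
top_c 58 20 [-78.6 -84.  -73. ]
top_c 86 7 [-77.9 -79.6 -75.9]
```

The lever is at about -78.4° and the red dot at -82.2°, so it needs about 3.8° more. I'll return along the same path.

arm_command([
  {"dp": [-0.05, -0.09, 0], "twist": [0, 0, 0], "jaw": 1},
  {"dp": [-0.05, -0.09, 0], "twist": [0, 0, 0.084], "jaw": 1},
  {"dp": [-0.07, 0, 0], "twist": [0, 0, 0], "jaw": 1},
  {"dp": [0, 0, 0], "twist": [0, 0, 0], "jaw": 1},
])

```text
t: 8.35
ee_pos: [0.5826, 0.0038, 0.071]
eef_rot: [-0.002, 0.997, 0.071, -0.006]
force: [-0.3, -0.1, -0.5]
grip_width: 0.001
gripper_force: 0.0
```

Run:
```python
from h import *
from scipy.spatial.transform import Rotation as R
o=ctrl.get_obs(); q=o['eef_rot']; X=R.from_quat(np.r_[q[1:],q[0]]).as_matrix()
print(o['ee_pos'],np.degrees(np.arctan2(X[1,0],X[0,0])),X.T@(np.array([.5627,-.0094,.0725])-o['ee_pos'])/.5)
```

```text
[0.58263481 0.00381885 0.07099313] 8.106629359025504 [-0.04322971  0.02053709 -0.00265371]
```

arm_command([
  {"dp": [-0.01, 0.02, -0.002], "twist": [0, 0, 0], "jaw": 1},
  {"dp": [-0.01, 0, 0], "twist": [0, 0, 0], "jaw": 1},
  {"dp": [-0.007, 0, 0], "twist": [0, 0, 0], "jaw": 1},
  {"dp": [-0.005, 0, 0], "twist": [0, 0, 0], "jaw": 1},
  {"dp": [-0.005, 0, 0], "twist": [0, 0, 0], "jaw": 1},
  {"dp": [-0.004, 0, 0], "twist": [0, 0, 0], "jaw": 1},
  {"dp": [0, 0, 0], "twist": [0, 0, 0], "jaw": 1},
])

```text
t: 9.05
ee_pos: [0.5725, -0.0126, 0.0732]
eef_rot: [-0.0, 0.998, 0.069, -0.0]
force: [-0.0, 0.0, 0.9]
grip_width: -0.0
gripper_force: 0.0
```

```bash
sed -i '/pics\/v_/s/^/#/' st.py; python3 st.py d; python3 wa.py scene_d top_d; python3 -c "
from h import *
c=load('top_d');print(load('scene_d')['pixels'].shape)
from m import blobs,COL
for ce,n in blobs(c,*COL['yel'],(185,140,292,245)):
    p=ray(c,*ce,.096)-[.5375,.062,0]; print(ce,n,np.degrees(np.arctan2(p[1],p[0])))"
```

```text
face theta deg -82.07689780822199 tang 24.842619785069356 rad 78.7978509332947 z 0.07321567117563679 F [-0.   0.   0.9]
red [226.7 204.1] 17 -82.7 105.2
scene_d 58 2 [-82.  -83.4 -80.6]
scene_d 86 0 None
top_d 58 0 None
top_d 86 0 None
(384, 512, 3)
```

arm_command([
  {"dp": [-0.004, -0.006, 0], "twist": [0, 0, 0], "jaw": 1},
  {"dp": [-0.004, 0, 0], "twist": [0, 0, 0], "jaw": 1},
  {"dp": [-0.004, 0, 0], "twist": [0, 0, 0], "jaw": 1},
  {"dp": [-0.003, 0, 0], "twist": [0, 0, 0], "jaw": 1},
  {"dp": [-0.003, 0, 0], "twist": [0, 0, 0], "jaw": 1},
  {"dp": [0, 0, 0], "twist": [0, 0, 0], "jaw": 1},
])

```text
t: 9.8
ee_pos: [0.5636, -0.0107, 0.0734]
eef_rot: [-0.0, 0.998, 0.069, 0.0]
force: [2.4, 1.0, -1.3]
grip_width: 0.001
gripper_force: 1.1
```

```bash
python3 st.py e
```

```text
face theta deg -82.077937116153 tang 16.312207966771123 rad 75.70691696251419 z 0.07338181144867052 F [ 2.4  1.  -1.3]
red [227.4 204.2] 23 -82.6 103.4
```

arm_command([
  {"dp": [0.03, 0, 0], "twist": [0, 0, 0], "jaw": 1},
  {"dp": [0.07, 0, 0], "twist": [0, 0, 0], "jaw": 1},
  {"dp": [0.05, 0.09, 0], "twist": [0, 0, 0], "jaw": 1},
  {"dp": [0.05, 0.09, 0], "twist": [0, 0, 0], "jaw": 1},
  {"dp": [0, 0, 0], "twist": [0, 0, 0], "jaw": 1},
])

```text
t: 10.45
ee_pos: [0.6761, -0.0937, 0.075]
eef_rot: [0.005, 0.998, 0.066, 0.002]
force: [-0.5, -1.2, 0.3]
grip_width: -0.001
gripper_force: 0.0
```

```bash
python3 st.py f; python3 wa.py scene_f top_f
python3 - <<'E'
from m import *
c=load('top_f')
for k,z in (('yel',.096),('red',.0465)):
  for ce,n in blobs(c,*COL[k],(185,140,292,245)):
    p=ray(c,*ce,z)-[.5375,.062,0]; print(ce,n,np.degrees(np.arctan2(p[1],p[0])))
s=load('scene_f'); r=lambda p:cv2.resize(p,(400,300),interpolation=2)
cv2.imwrite('pics/vf.png',np.hstack([r(s['pixels'][182:224,215:271]),r(c['pixels'][162:207,240:300])]))
E
```

```text
face theta deg -82.48434725840602 tang 117.57825594338385 rad 172.54557200690223 z 0.0749672750786964 F [-0.5 -1.2  0.3]
yel [237.9 197.1] 59 -75.6 74.1
red [227.4 204.2] 23 -82.6 103.4
scene_f 58 18 [-81.3 -87.2 -74.9]
scene_f 86 6 [-82.7 -85.  -80.8]
top_f 58 0 None
top_f 86 5 [-80.7 -82.6 -79.3]
[280.1 185.7] 20 -81.70027245143729
```

View pics/vf.png

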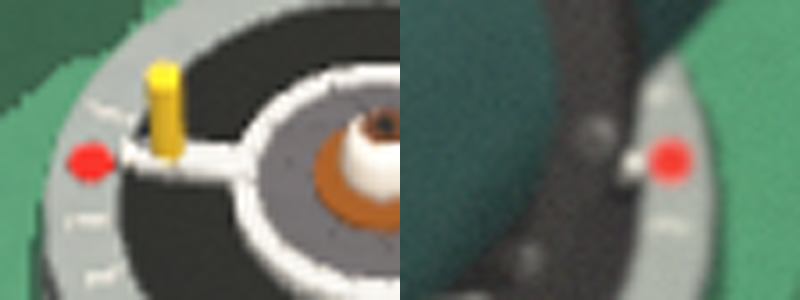

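The pointer ends right at the red dot (left crop: pointer end (125,152), dot (90,162)), within about 1°. I'll rise, move over towards the button, and check it with a clear top view before pressing.

arm_command([
  {"dp": [0, 0, -0.08], "twist": [0, 0, 0], "jaw": 1},
  {"dp": [0, 0, -0.08], "twist": [0, 0, 0], "jaw": 1},
  {"dp": [0, 0, -0.08], "twist": [0, 0, 0], "jaw": 1},
  {"dp": [0, 0, -0.06], "twist": [0, 0, 0], "jaw": 1},
  {"dp": [-0.029, -0.078, 0], "twist": [0, 0, 0], "jaw": 1},
  {"dp": [-0.029, -0.078, 0], "twist": [0, 0, 0], "jaw": 1},
  {"dp": [-0.029, -0.078, 0], "twist": [0, 0, 0], "jaw": 1},
  {"dp": [-0.029, -0.078, 0], "twist": [0, 0, 0], "jaw": 1},
])

```text
t: 11.4
ee_pos: [0.591, 0.0656, 0.2227]
eef_rot: [-0.001, 0.998, 0.07, -0.001]
force: [0.8, 1.6, 0.1]
grip_width: 0.001
gripper_force: 0.0
```

arm_command([
  {"dp": [-0.029, -0.078, 0], "twist": [0, 0, 0], "jaw": 1},
  {"dp": [-0.029, -0.078, 0], "twist": [0, 0, 0], "jaw": 1},
  {"dp": [-0.029, -0.078, 0], "twist": [0, 0, 0], "jaw": 1},
  {"dp": [-0.029, -0.078, 0], "twist": [0, 0, 0], "jaw": 1},
  {"dp": [-0.029, -0.078, 0], "twist": [0, 0, 0], "jaw": 1},
  {"dp": [-0.029, -0.078, 0], "twist": [0, 0, 0], "jaw": 1},
  {"dp": [0, 0, 0], "twist": [0, 0, 0], "jaw": 1},
])

```text
t: 12.1
ee_pos: [0.4693, 0.29, 0.2215]
eef_rot: [-0.001, 0.997, 0.076, -0.003]
force: [0.7, 0.2, -0.6]
grip_width: -0.0
gripper_force: 0.0
```

```bash
python3 st.py g; python3 wa.py scene_g top_g
python3 - <<'E'
from m import *
c=load('top_g')
for k,z in (('yel',.096),('red',.0465)):
  for ce,n in blobs(c,*COL[k],(185,140,292,245)):
    p=ray(c,*ce,z)-[.5375,.062,0]; print(ce,n,np.degrees(np.arctan2(p[1],p[0])))
s=load('scene_g'); w=load('wrist_g'); t0=load('top0')
print('button top0',ray(t0,155,214.8,.018))
for n,k in (('wrist_g',w),('scene_g',s)):
  for ce,a in blobs(k,*COL['grn'],(0,0,512,384),60): print(n,ce,a,ray(k,*ce,.018).round(4))
r=lambda p:cv2.resize(p,(400,300),interpolation=2)
cv2.imwrite('pics/vg.png',np.vstack([np.hstack([r(s['pixels'][182:224,215:271]),r(c['pixels'][162:207,240:300])]),np.hstack([r(w['pixels']),r(s['pixels'])])]))
from scipy.spatial.transform import Rotation as R
o=ctrl.get_obs(); q=o['eef_rot']; X=R.from_quat(np.r_[q[1:],q[0]]).as_matrix()
print(o['ee_pos'],X.T@(np.array([.482,.2728,.06])-o['ee_pos'])/.5)
E
```

```text
face theta deg -81.30111791181668 tang -32.42464839930278 rad -235.5829294220595 z 0.2214779900102107 F [ 0.7  0.2 -0.6]
yel [237.7 197.1] 55 -75.6 74.5
red [227.4 204.2] 23 -82.6 103.4
scene_g 58 17 [-81.7 -87.2 -74.9]
scene_g 86 6 [-82.7 -85.  -80.8]
top_g 58 16 [-80.8 -84.5 -76.8]
top_g 86 5 [-80.3 -81.1 -79.3]
[270.  185.3] 26 -82.04064957307708
[280.1 185.8] 23 -81.83467166599313
button top0 [0.48270266 0.26926196 0.018     ]
wrist_g [184.5 163. ] 939 [0.4696 0.3752 0.018 ]
wrist_g [268.6 164.7] 585 [0.4824 0.2709 0.018 ]
scene_g [354.7 216.6] 114 [0.4819 0.273  0.018 ]
scene_g [397.6 220.8] 215 [0.4668 0.3774 0.018 ]
[0.47411433 0.28232593 0.22294617] [0.01350317 0.02092803 0.32587913]
```

View pics/vg.png

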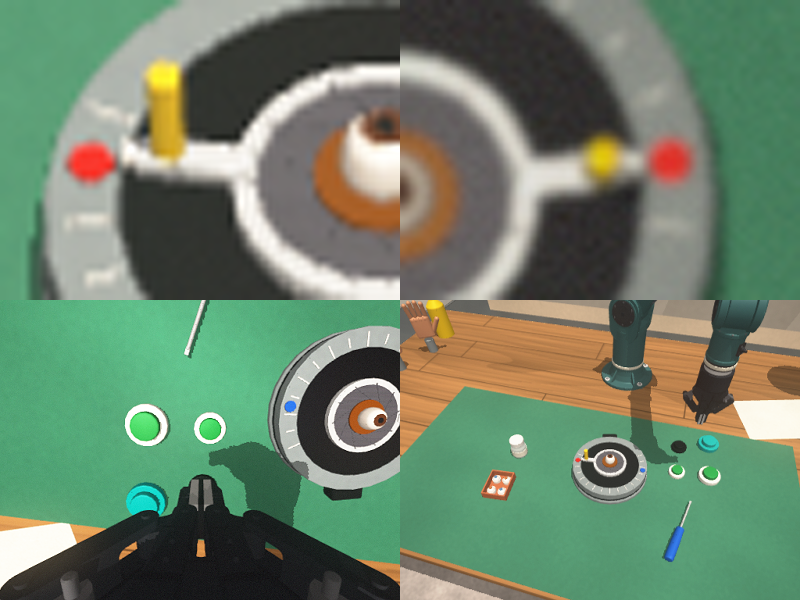

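The clear top view agrees: the pointer at right crop (628,162) lines up with the red dot at (670,160). The wrist view shows the small green button at about (269,165), which casts to (0.482, 0.271). Next I move over it and descend.

arm_command([
  {"dp": [0.013, 0.024, 0.05], "twist": [0, 0, 0], "jaw": 1},
  {"dp": [0, 0, 0.06], "twist": [0, 0, 0], "jaw": 1},
  {"dp": [0, 0, 0.06], "twist": [0, 0, 0], "jaw": 1},
  {"dp": [0, 0, 0.06], "twist": [0, 0, 0], "jaw": 1},
  {"dp": [0, 0, 0.06], "twist": [0, 0, 0], "jaw": 1},
  {"dp": [0, 0, 0.06], "twist": [0, 0, 0], "jaw": 1},
  {"dp": [0, 0, 0], "twist": [0, 0, 0], "jaw": 1},
  {"dp": [0, 0, 0], "twist": [0, 0, 0], "jaw": 1},
])

```text
t: 13.05
ee_pos: [0.4842, 0.2697, 0.0487]
eef_rot: [0.0, 0.998, 0.068, -0.0]
force: [-0.3, -0.1, -0.1]
grip_width: -0.003
gripper_force: 0.0
```

arm_command([
  {"dp": [0, 0, 0.03], "twist": [0, 0, 0], "jaw": 1},
  {"dp": [0, 0, 0.02], "twist": [0, 0, 0], "jaw": 1},
  {"dp": [0, 0, 0.01], "twist": [0, 0, 0], "jaw": 1},
  {"dp": [0, 0, 0.006], "twist": [0, 0, 0], "jaw": 1},
  {"dp": [0, 0, 0.003], "twist": [0, 0, 0], "jaw": 1},
  {"dp": [0, 0, 0.003], "twist": [0, 0, 0], "jaw": 1},
  {"dp": [0, 0, 0], "twist": [0, 0, 0], "jaw": 1},
  {"dp": [0, 0, 0], "twist": [0, 0, 0], "jaw": 1},
])

```text
t: 13.85
ee_pos: [0.4847, 0.2713, 0.0157]
eef_rot: [-0.002, 0.998, 0.068, 0.001]
force: [-5.3, -1.2, 26.4]
grip_width: -0.003
gripper_force: 12.9
```

Force is 26 N at z = 15.7 mm, which doesn't fit a spring of 5 N. I'll check before doing anything else.

Run:
```python
from m import *
s=cap('scene'); w=cap('wrist'); t=cap('top'); o=ctrl.get_obs()
print(o['ee_pos'],o['force'],o['ft_torque'],o['eef_rot'],o['grip_width'])
r=lambda p:cv2.resize(p,(400,300),interpolation=2)
cv2.imwrite('pics/vh.png',np.vstack([np.hstack([r(s['pixels'][182:242,315:395]),r(t['pixels'][190:235,125:185])]),np.hstack([r(w['pixels']),r(w['pixels'][150:294,160:352])])]))
```

```text
[0.48470201 0.27132412 0.01573468] [-4.51423285 -0.70463713 24.28618063] [-0.31057111  1.04852347  0.02336918] [-1.66229895e-03  9.97650854e-01  6.84794670e-02  7.57167620e-04] 0.0019157470305485712
```

View pics/vh.png

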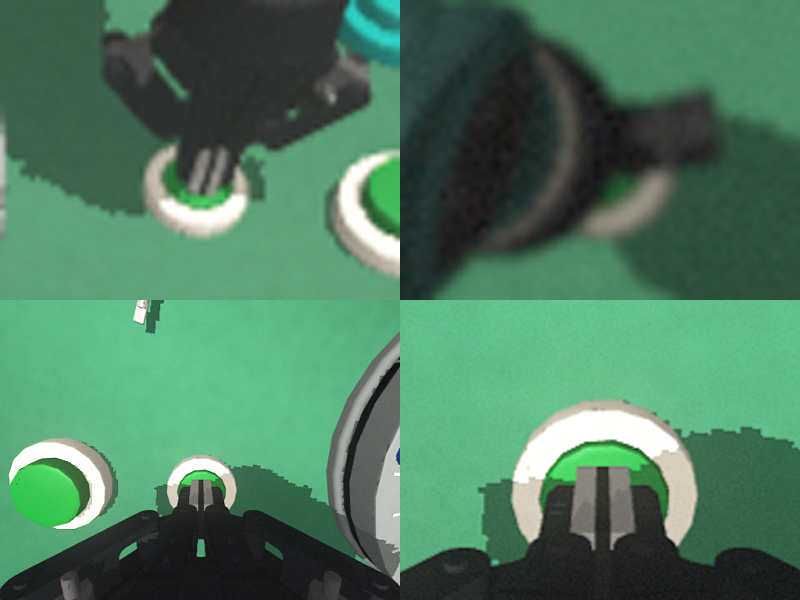

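Run:
```python
from h import *
w=cap('wrist')
for v in (190,206,210,214,222,224,226): print(v,w['pixels'][v,256],dep(w,256,v).round(4))
```

```text
190 [141 194 103] [5.111e-01 2.759e-01 5.000e-04]
206 [253 255 255] [0.5052 0.275  0.012 ]
210 [253 254 255] [0.5034 0.2748 0.0137]
214 [253 254 255] [0.5007 0.2744 0.0124]
222 [117 229  92] [0.4975 0.2739 0.0161]
224 [105 222  80] [0.4964 0.2738 0.0163]
226 [102 215  75] [0.495  0.2736 0.0159]
```

arm_command([
  {"dp": [0, 0, 0], "twist": [0, 0, 0], "jaw": 1},
  {"dp": [0, 0, 0], "twist": [0, 0, 0], "jaw": 1},
  {"dp": [0, 0, 0], "twist": [0, 0, 0], "jaw": 1},
  {"dp": [0, 0, 0], "twist": [0, 0, 0], "jaw": 1},
])

```text
t: 14.45
ee_pos: [0.4847, 0.2713, 0.0157]
eef_rot: [-0.002, 0.998, 0.069, 0.001]
force: [-4.7, -1.2, 25.3]
grip_width: -0.0
gripper_force: 12.9
```

Run:
```python
from h import *
w=cap('wrist');save(w,'wrist_p'); g=load('wrist_g')
def hts(c,ctr=(.482,.271)):
    G=[];W=[]
    hsv=cv2.cvtColor(c['pixels'],cv2.COLOR_BGR2HSV)
    for v in range(0,384):
        for u in range(0,512):
            h,s,val=hsv[v,u]
            if val<100: continue
            if not c['depth'][v,u]: continue
            p=dep(c,u,v); r=np.hypot(p[0]-ctr[0],p[1]-ctr[1])
            if r<.015 and 55<h<75 and s>120: G.append(p[2])
            if .021<r<.025 and s<60 and val>180: W.append(p[2])
    return len(G),np.median(G) if G else None,len(W),np.median(W) if W else None
print('before',hts(g),'now',hts(w)); o=ctrl.get_obs();print(o['ee_pos'],o['force'])
```

```text
before (458, np.float64(0.022673748179892816), 353, np.float64(0.012546239166623008)) now (318, np.float64(0.016210450206911045), 1160, np.float64(0.012480530100232437))
[0.48471329 0.27133566 0.01571897] [-3.17844924 -1.28806185 26.1604721 ]
```

Depth shows the button top went from 22.7 to 16.2 mm. That is the full 6 mm travel, so the 26 N comes from the end stop. Releasing now.

arm_command([
  {"dp": [0, 0, -0.02], "twist": [0, 0, 0], "jaw": 1},
  {"dp": [0, 0, -0.05], "twist": [0, 0, 0], "jaw": 1},
  {"dp": [0, 0, -0.08], "twist": [0, 0, 0], "jaw": 1},
  {"dp": [0, 0, -0.08], "twist": [0, 0, 0], "jaw": 1},
  {"dp": [0, 0, -0.08], "twist": [0, 0, 0], "jaw": 1},
  {"dp": [0, 0, 0], "twist": [0, 0, 0], "jaw": 1},
  {"dp": [0, 0, 0], "twist": [0, 0, 0], "jaw": 1},
])

```text
t: 15.2
ee_pos: [0.4839, 0.272, 0.1685]
eef_rot: [-0.001, 0.998, 0.069, 0.001]
force: [-0.6, -0.9, -0.5]
grip_width: -0.001
gripper_force: 0.0
```

```bash
python3 st.py z; python3 wa.py scene_z top_z
python3 - <<'E'
from m import *
w=load('wrist_z')
for ce,a in blobs(w,*COL['grn'],(0,0,512,384),60): print(ce,a,dep(w,*ce).round(4))
d=cv2.absdiff(load('scene0')['pixels'],load('scene_z')['pixels']).max(2)
print('jar/tray/driver diffs',[int((d[y0:y1,x0:x1]>60).sum()) for x0,y0,x1,y1 in ((135,165,170,210),(100,210,155,262),(335,255,380,340),(255,190,285,215))])
print(ctrl.get_obs()['ee_pos'],ctrl.get_obs()['force'])
E
```

```text
face theta deg -82.04219384782813 tang -23.46787537333462 rad -215.32957506352224 z 0.1684513344538609 F [-0.6 -0.9 -0.5]
yel [237.8 197.2] 56 -75.3 74.3
red [227.4 204.2] 23 -82.6 103.4
scene_z 58 17 [-81.7 -87.2 -74.9]
scene_z 86 6 [-82.7 -85.  -80.8]
top_z 58 16 [-80.8 -84.5 -76.8]
top_z 86 6 [-80.1 -81.1 -79. ]
[157.4 181.7] 1173 [0.4708 0.3731 0.0298]
[258.1 182.1] 740 [0.4829 0.2706 0.0227]
jar/tray/driver diffs [0, 0, 0, 2]
[0.48257186 0.2713     0.16623721] [-0.30913867  0.45820065 -0.21269624]
```

The button is back up at 22.7 mm, the lever has stayed on the red dot, and nothing else has moved. Handing in.

```bash
python3 -c "
from bench import ctrl
print(ctrl.sign_off())"
```

```text
the job is handed in; nothing more can be done
None
```

The job is handed in: the white pointer is at the red dot to within about 1°, the small green start button was then pressed fully and released, and the eye, jar, tray and screwdriver show no movement in the camera images.

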